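# Take the glued-up painting panel out of the studio vise

## Task

The glue on the little cradled painting panel has set. Swing the red-knobbed lever round to free the vise, slide the jaw at least 35 mm back, lift the panel out and set it down (do not drop it) flat on the floor of the yellow tray beside the paint tube lying there, brace side up as it is now. Leave the vise open and do not shift or upset the bottle, jar, brush pot or tin standing around.

Things in the scene. Friction and masses are not known exactly. Their poses are not given: they have to be found in the camera images.
- vise: Blue bench vise bolted down, 285 x 152 mm. Origin: centre of its underside; z up; x is the slide direction, from the fixed jaw to the sliding jaw and on as it opens. Two steel ways, tops 32 mm above the table, carry the panel. Both jaws are 150 mm wide (y), with dark wood liners, flat tops 98 mm above the table. The fixed jaw fills x = -141 to -105 mm, its face at -105.
- jaw (a joint): Travel of the sliding jaw in m: 0 = shut on the panel, 0.065 = fully open (+x of the vise). It runs stiffly (about 7 N, more when fast) and stays where it is left. A pawl in a rack holds it (under 1 mm of play) until the lever has been swung beyond about 1.0 rad.
- jaw_edge (a point): Middle of the top edge of the sliding jaw's gripping face (98 mm above the table); moves with the jaw; axes as the vise. Behind this edge the jaw is 38 mm thick (52 mm lower down). The face stands 28 mm higher than the panel's top: the jaw can be pushed open there, above the panel.
- lever (a joint): Locking lever on the sliding jaw, turning about a vertical pin, in rad: near 0 (up to 0.25 at the start) = locked, pointing along +y of the vise, parallel to the jaw; 1.57 = released, pointing along +x of the vise, away from the panel; stop at 1.7. It grows clockwise seen from above, takes about 2 N at the knob and stays where it is left.
- lever_knob (a point): Centre of the lever's red ball knob, 28 mm in diameter, 136 mm above the table, 90 mm from the pivot. The steel arm (12 mm thick) climbs from 118 mm above the table at the pivot to 134 mm next to the knob; under it is only the jaw's top (98 mm), and past the jaw's end nothing.
- lever_pivot (a point): Point on the lever's vertical turning axis, at the knob's height, 26 mm behind the jaw's gripping face; moves with the jaw, axes as the vise. The steel hub round it is 28 mm in diameter, top 124 mm above the table.
- panel_center (a point): Centre (half-way up) of the loose panel, 0.18-0.37 kg: an open wooden box 110 mm (x, across the jaws) by 160 mm (y) by 38 mm high (z up), with a 4 mm floor and 14 mm thick rim. A darker brace, 14 mm thick, rim-high, runs along x through the middle; on either side a pocket 59 mm (y) by 82 mm (x), 34 mm deep, has room for fingers. It starts with its top 70 mm above the table.
- tray: Yellow plastic tray, does not move; outside 330 mm (its x) by 200 mm (its y), 22 mm high; walls and floor 5 mm thick, so inside 320 x 190 mm. Origin: centre of the underside, z up. The paint tube lies across it somewhere; on the freer side of the tube there is always room for the panel with its 160 mm side along the tray's y.
- carton: Cardboard box of paint tubes, does not move: 205 mm (x) by 150 mm (y), at most 75 mm high with the tubes. Origin: centre of the underside.
- paint_bottle: White paint bottle with a blue band and black cap, loose, 64 mm in diameter, 165 mm high. Origin: centre of the underside.
- jar: Glass jar with green lid, loose, 72 mm in diameter, 105 mm high. Origin: centre of the underside.
- brush_pot: Terracotta-coloured pot of brushes, loose, 72 mm in diameter; pot 90 mm, brushes up to 182 mm high. Origin: centre of the underside.
- varnish_tin: Steel tin with a red band, loose, 76 mm in diameter, 100 mm high. Origin: centre of the underside.
- tube_center (a point): Centre (half-way up) of a loose paint tube, aluminium with a blue band and black cap, 107 mm long (its x, cap at +x), 36 mm wide at the crimped end, 30 mm high, 0.15 kg, lying roughly across the tray (x within 0.15 rad of the tray's y) anywhere within 100 mm of its middle along the tray's x. It may be touched.
Not all that is in view belongs to the job. What is meant by the part that bears panel_center is not orange, and is the larger of those in its own colour.

How it is judged (in metres and radians):
On the way, in this order (a step that is already met when the one before it is completed fails the run):
1. the sliding jaw has been slid back at least 30 mm (value of joint jaw above 0.03 m), for 0.1 s.
2. the panel is lifted clear above the vise jaws (z of panel_center in the frame of vise above 0.118 m), for 0.1 s.
3. the panel is set down in the tray, still held as it comes to rest on the floor (within 10 mm) (z of panel_center in the frame of tray below 0.034 m and x of panel_center in the frame of tray between -0.108 and 0.108 m and y of panel_center in the frame of tray between -0.043 and 0.043 m and contact force between the fingers and panel above 0.3 N), for 0.05 s.
At the end, for the whole second after the job is handed in: The panel lies flat on the tray's floor inside its walls (level within 0.05 rad, no more than 3.5 mm too high, so not on the tube or the rim), brace side up and at rest; the jaw is still open at least 28 mm (z of panel_center in the frame of tray between 0.02 and 0.0275 m and x of panel_center in the frame of tray between -0.108 and 0.108 m and y of panel_center in the frame of tray between -0.043 and 0.043 m and angle between panel_center's own z axis and vertical below 0.05 rad and linear speed of panel below 0.02 m/s and value of joint jaw above 0.028 m); the robot touches nothing.
It fails at once if a bystander is shifted more than 25 mm or tipped (distance of any of paint_bottle, jar, brush_pot, varnish_tin from where it was at the start of the episode above 0.025 m or angle between any of paint_bottle, jar, brush_pot, varnish_tin's own z axis and vertical above 0.4 rad).
It also fails if it takes over 64 s, if anything falls off the work surface, if the arm or the gripper's body presses on something with over 40 N, if the wrist force passes 120 N, or if a joint passes its speed limit or range.

## Robot

A 7-joint arm with a two-finger parallel gripper is mounted at the origin on the work surface. World frame = base frame: x ahead of the robot, y to its left, z up, the work surface at z = 0. Lengths are in mm, angles in rad, forces in N, time in s.
With the tool pointing down it reaches from about 350 to 900 mm from the base axis. Payload 7.2 kg.
Tool frame: the origin (TCP) lies where the fingers leave the gripper's body, on its centre line; the fingertips stand 80 mm ahead of it and the grasp point (between the pads) lies 61 mm ahead of it (nose_length is the distance from the TCP to the fingertips, in mm); z points along the fingers, y is the line along which they close (so a half turn about z gives the same grasp; the last joint's range is limited). The gripper opens to 88 mm and grips with 3 to 60 N. Pads are 20 mm wide; open, the fingers measure 115 mm over their backs; the gripper's body (75 mm by 178 mm) begins 61 mm behind the grasp point.
Start: joints at [-1.228, 0.411, -0.013, 1.596, 0.006, 1.134, -0.082], TCP at [249.598, 572.998, 302.653] pointing down, gripper open.
Joint ranges: [-2.95, 2.95], [-0.29, 1.99], [-1.47, 1.44], [0.14, 2.54], [-1.03, 4.17], [0.13, 1.85], [-2.86, 2.86]. Speed limits (rad/s): [2.39, 2.39, 3.01, 3.01, 3.14, 3.14, 3.14].

## Interface

Orientations are given as a unit quaternion [x, y, z, w].
In Python, from cell import move_pose, movel, move_j, command_gripper, sleep, ik, get_obs, read_camera, camera_model, PlanningError, close_job, boxes_of, regions_of, mark_of, nose_length gives the robot as it stands. Calls block until the motion is done:
- move_pose(position, orientation): joint-space move of the TCP to a pose.
- movel(position, rot=None, vel=150, max_force=None): straight line of the TCP; rot=None keeps the orientation; vel is the mean speed in mm/s. With max_force (N) it stops when the force on the tool has changed by that much, and returns True; else False.
- move_j(angles): joint-space move.
- command_gripper(opening, grip_force=None): opening from 0.0 (shut) to 1.0 (fully open); grip_force is the grip in N (None keeps the last); returns when the fingers have stopped.
- sleep(seconds).
- ik(position, orientation): joint angles nearest the present ones, or None.
- get_obs(): the state.
- read_camera(name): name is "scene" or "side" or "wrist"; returns (picture, depth): 400x640x3 uint8, red, green, blue; 400x640 float32, mm along the optical axis (not along the pixel's ray), 0 where there is no reading.
- camera_model(name): a dict with "mtx" (3x3 intrinsics, pixels), "extrinsics" (4x4, takes a point from camera to world coordinates); the wrist camera has in their place "tool_from_camera" (4x4, takes a point from camera to tool coordinates, whose origin is the TCP and whose axes are the flange's). Camera axes: x right, y up, looking along -z (the intrinsics and any distortion apply to the point x, -y, -z); pixel columns grow to the right and rows downward; lengths in mm; the calibration is good to about 2 mm. A picture is of the moment at which its call begins: read the wrist's pose just before it. camera_model takes no time and is no camera call.
A pose or a line that the arm cannot do raises PlanningError and nothing moves.
- close_job(): hands the job in; it is judged then, once.
Trained networks look in the newest picture that a camera, given by its name, has taken for a name from the list of things; names that differ only in an ending like _2 or _b are one class to them, and where a whole thing is asked for, a point or a joint stands for the part that bears it (a point fixed in the world has none). Each returns a list of dicts, best first, with "p" (0 to 1); they miss things now and then, are a little off and sometimes report something else, mostly with a low value. They report only what shows in the picture. A call takes as long as a camera call. They do not tell look-alikes from the thing itself.
- boxes_of(camera, target): "xyz" ([x, y, z] in mm, in world coordinates, good to about 4 mm: the middle of the surface that is visible of it).
- regions_of(camera, target): "region" (400x640 bool, what is visible of it).
- mark_of(camera, target): "xyz" ([x, y, z] in mm, in world coordinates, good to about 4 mm: a listed point, or the origin of a listed thing).
The state is a dict: "clock": time; "joints": joint angles; "qvel": joint speeds; "joint_torque": joint torques, N m; "eef_pos": TCP position; "orientation": TCP orientation; "contact_force": force on the tool from outside, world axes, zero at the start; "torque": the same for the moment, N m; "gripper_width": opening from 0.0 (shut) to 1.0 (fully open); "grip_force": force on a finger pad.
Only numpy, scipy, OpenCV 4.12 (cv2) and the standard library are available. Lean on these libraries where they do the work, as an engineer would, in place of code of your own. Each camera call takes 0.05 s, during which the arm holds its last target. There are 200 camera calls.

## Working session

There is one attempt and no reset: what is moved stays moved. The work goes in short steps, each a Python script; the robot and the scene stay as the last script left them, time stands still between calls to the robot, and variables do not carry over. Pictures are saved under pics/ and viewed, at most 10 in all, crops included, and the job is handed in when it is done.

```bash
mkdir -p pics; ls
cat > a.py <<'E'
from cell import *
import cv2, numpy as np
for c in ("scene","side"):
    im,d=read_camera(c); cv2.imwrite(f"pics/{c}0.png",im[:,:,::-1])
    for t in ("vise","jaw_edge","lever_knob","lever_pivot","panel_center","tray","tube_center","carton","paint_bottle","jar","brush_pot","varnish_tin"):
        print(c,t,[(np.round(r["xyz"]).tolist(),round(r["p"],2)) for r in mark_of(c,t)][:4])
o=get_obs(); print(o["clock"],o["eef_pos"],o["orientation"],nose_length)
E
python3 a.py
```

```text
pics
scene vise [([617.0, 24.0, 135.0], 0.74), ([586.0, 22.0, 2.0], 0.73)]
scene jaw_edge [([590.0, 21.0, 100.0], 0.62)]
scene lever_knob [([623.0, 114.0, 134.0], 0.7)]
scene lever_pivot [([619.0, 24.0, 133.0], 0.74)]
scene panel_center [([237.0, 349.0, 13.0], 0.88), ([176.0, -338.0, 19.0], 0.78), ([538.0, 3.0, 48.0], 0.7)]
scene tray []
scene tube_center [([460.0, -329.0, 20.0], 0.63)]
scene carton [([512.0, 343.0, -5.0], 0.75)]
scene paint_bottle [([727.0, 253.0, 0.0], 0.77)]
scene jar [([722.0, -256.0, -2.0], 0.55)]
scene brush_pot [([352.0, -125.0, -3.0], 0.65)]
scene varnish_tin []
side vise [([588.0, 19.0, 3.0], 0.84)]
side jaw_edge [([592.0, 24.0, 105.0], 0.61)]
side lever_knob [([621.0, 118.0, 137.0], 0.77)]
side lever_pivot [([615.0, 28.0, 136.0], 0.91), ([586.0, 20.0, 1.0], 0.37)]
side panel_center [([538.0, 5.0, 51.0], 0.94), ([176.0, -333.0, 23.0], 0.72), ([233.0, 348.0, 16.0], 0.63)]
side tray [([506.0, -341.0, 2.0], 0.76)]
side tube_center [([459.0, -323.0, 20.0], 0.84)]
side carton [([518.0, 341.0, 0.0], 0.67)]
side paint_bottle [([725.0, 253.0, 1.0], 0.6), ([508.0, -339.0, 1.0], 0.42)]
side jar [([359.0, 121.0, 1.0], 0.72), ([722.0, -250.0, 0.0], 0.63)]
side brush_pot [([353.0, -120.0, 1.0], 0.94), ([464.0, -327.0, 17.0], 0.71)]
side varnish_tin [([358.0, 123.0, 0.0], 0.96), ([356.0, -120.0, 1.0], 0.55)]
1.3 [249.61181338 572.9873854  302.65270044] [ 2.03949033e-01  9.78981507e-01  4.40158711e-06 -1.22791089e-06] 80.0
```

View pics/scene0.png

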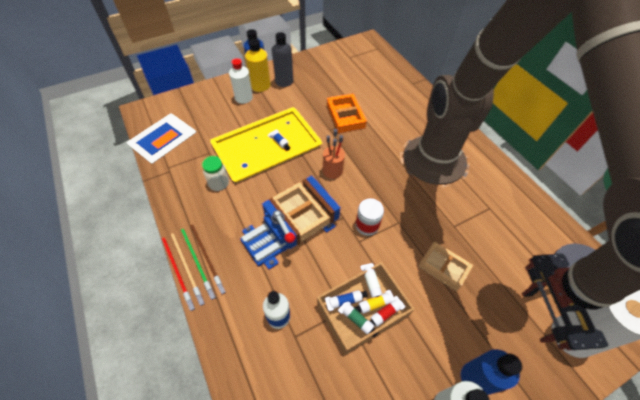

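View pics/side0.png

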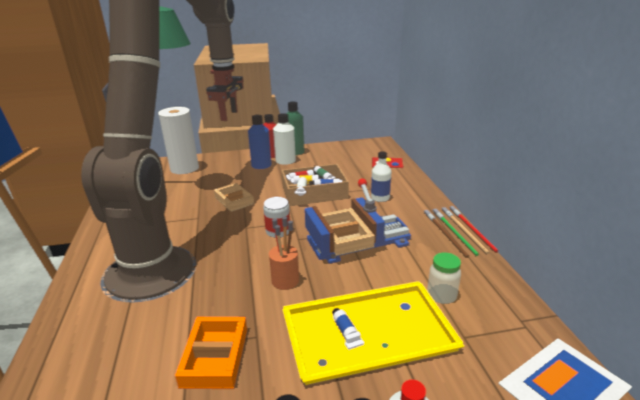

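The scene picture shows the vise at about (295,215) with the wooden panel in it and the red knob at (290,238). The tray is at (265,143) with the tube at (280,140), and the orange look-alike is at (346,112). The side picture agrees. Next I'll get the yaws from the depth images and move above the vise for a wrist view.

```bash
cat > h.py <<'E'
from cell import *
import cv2, numpy as np
from scipy.spatial.transform import Rotation as R
def down(a):  # tool y axis along world angle a (half-turn free)
    f=(a+np.pi/2)/2; return [np.cos(f),np.sin(f),0,0]
def cloud(d,mask,c):
    m=camera_model(c); K=np.array(m["mtx"]); v,u=np.nonzero(mask&(d>0)); z=d[v,u]
    p=np.c_[(u-K[0,2])/K[0,0]*z,-(v-K[1,2])/K[1,1]*z,-z]
    if c=="wrist":
        o=get_obs(); T=np.array(m["tool_from_camera"]); p=p@T[:3,:3].T+T[:3,3]
        return R.from_quat(o["orientation"]).apply(p)+o["eef_pos"]
    T=np.array(m["extrinsics"]); return p@T[:3,:3].T+T[:3,3]
def rect(p,lo,hi):
    q=p[(p[:,2]>lo)&(p[:,2]<hi)][:,:2].astype(np.float32)
    if len(q)<20: return None
    (c,s,a)=cv2.minAreaRect(q); 
    return len(q),np.round(c,1),np.round(s,1),round(a,1)
E
cat > b.py <<'E'
from h import *
for c in ("scene","side"):
    im,d=read_camera(c)
    for t,lo,hi in (("tray",-5,30),("panel_center",60,76),("vise",90,104),("tube_center",12,40)):
        for r in regions_of(c,t)[:3]:
            print(c,t,round(r["p"],2),rect(cloud(d,r["region"],c),lo,hi))
try: move_pose([560,15,420],down(np.pi/2+.25))
except PlanningError as e: print(e); move_pose([560,15,420],down(-np.pi/2+.25))
im,d=read_camera("wrist"); cv2.imwrite("pics/w1.png",im[:,:,::-1]); np.save("w1.npy",d)
for t,lo,hi in (("panel_center",60,76),("vise",90,104)):
    for r in regions_of("wrist",t)[:3]:
        print("w",t,round(r["p"],2),rect(cloud(d,r["region"],"wrist"),lo,hi))
for t in ("vise","jaw_edge","lever_knob","lever_pivot","panel_center"):
    print(t,[(np.round(r["xyz"]).tolist(),round(r["p"],2)) for r in mark_of("wrist",t)][:2])
o=get_obs(); print(o["clock"],o["joints"],o["eef_pos"])
E
python3 b.py
```

```text
scene tray 0.86 (4166, array([ 504.3, -336. ]), array([358.7, 223.6]), 3.2)
scene tray 0.37 (100, array([377.3, 130.4]), array([40.7, 78.6]), 34.9)
scene panel_center 0.74 None
scene panel_center 0.71 (761, array([535.6,   3.8]), array([104.8, 164.1]), 7.4)
scene panel_center 0.68 None
scene vise 0.83 (880, array([542.3,  16.5]), array([190.5, 149.1]), 7.8)
scene tube_center 0.54 (179, array([ 462.4, -315.6]), array([27.4, 93.4]), 11.6)
scene tube_center 0.27 None
side tray 0.73 (11653, array([ 516.4, -321.8]), array([364.5, 249.7]), 3.3)
side panel_center 0.91 None
side panel_center 0.79 None
side panel_center 0.65 (795, array([542.7,   2.9]), array([116.5, 165.1]), 7.2)
side vise 0.81 (829, array([541.1,  13.3]), array([192.5, 155.9]), 7.9)
side vise 0.33 None
side tube_center 0.65 (554, array([ 461.4, -324.5]), array([ 35. , 111.5]), 8.5)
side tube_center 0.55 None
w panel_center 0.94 (5009, array([537.6,   2.1]), array([110.3, 160.3]), 8.1)
w panel_center 0.91 None
w vise 0.74 None
w vise 0.64 (7042, array([539.9,  12.6]), array([190.5, 150. ]), 8.3)
vise []
jaw_edge [([590.0, 22.0, 96.0], 0.86), ([458.0, -323.0, 21.0], 0.33)]
lever_knob [([620.0, 113.0, 136.0], 0.62)]
lever_pivot [([617.0, 30.0, 137.0], 0.72)]
panel_center [([533.0, 6.0, 51.0], 0.68)]
4.5167 [-0.43406744  0.2234821   0.3970544   1.60357104 -0.08829766  1.33242209
  1.79598326] [560.00086799  15.17376789 419.95321251]
```

View pics/w1.png

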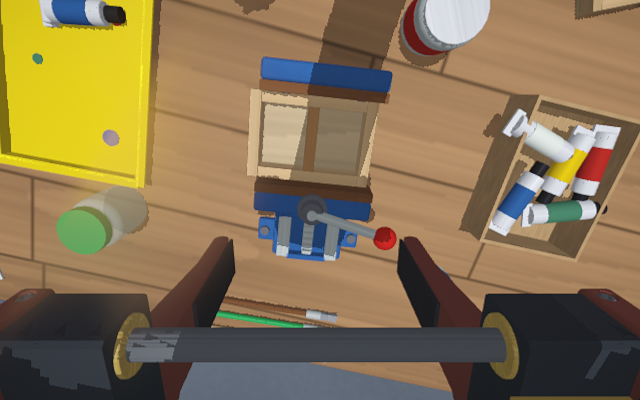

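The wrist view shows the vise yawed about 8°. The hub is at (311,208), the knob at (384,238), and the panel with its brace at (312,140). I'll refine the knob position, grip it and swing it round its arc.

```bash
cat > c.py <<'E'
from h import *
im=cv2.imread("pics/w1.png"); d=np.load("w1.npy"); h=cv2.cvtColor(im,cv2.COLOR_BGR2HSV)
m=((h[...,0]<8)|(h[...,0]>172))&(h[...,1]>150)&(h[...,2]>80)
win=np.zeros_like(m); win[220:258,365:402]=1
p=cloud(d,m&win,"wrist"); p=p[p[:,2]>128]
print(len(p),p.min(0),p.max(0))
from scipy.optimize import least_squares
s=least_squares(lambda c:np.linalg.norm(p-c,axis=1)-14,[621,115,136],loss="soft_l1").x
piv=np.array([617.,25.]); v=s[:2]-piv; th=np.arctan2(v[1],v[0]); print("knob",s,"dist",np.hypot(*v),"q",.143+np.pi/2-th)
assert abs(s[2]-136)<6 and abs(np.hypot(*v)-90)<6
k=s[:2]; a=th-np.pi/2
move_pose([*k,290],down(a)); command_gripper(.85)
print(movel([*k,197],vel=120,max_force=15),get_obs()["eef_pos"])
command_gripper(0,15); o=get_obs(); print(o["gripper_width"]*88,o["grip_force"],o["contact_force"],o["joints"])
np.save("k.npy",[*k,th,*piv])
E
python3 c.py
```

```text
404 [605.18324269 100.12488477 135.75654582] [631.02447296 125.78474429 152.0682721 ]
knob [619.09185329 112.946544   136.83908215] dist 87.97141838070584 q 0.16678102466924805
False [619.54728492 112.8736717  197.67167823]
27.140852856231767 15.000002235174179 [ 0.80962783 -0.04603192 -0.45790963] [-0.66253706  0.57672582  0.58388935  1.72240716 -0.37679899  0.95629531
  0.04376415]
```

```bash
cat > d.py <<'E'
from h import *
o=get_obs(); k=np.array(o["eef_pos"][:2]); yaw=.143
piv=np.array([617.2,23.2]); v=k-piv; r=90; th0=np.arctan2(v[1],v[0]); end=yaw+np.pi/2-1.62
for th in np.linspace(th0,end,8)[1:]:
    movel([*(piv+r*np.array([np.cos(th),np.sin(th)])),197.5],rot=down(th-np.pi/2),vel=80)
    o=get_obs(); print(round(th,2),np.round(o["eef_pos"],1),np.round(o["contact_force"],1),round(o["gripper_width"]*88,1),round(o["clock"],1))
E
python3 d.py
```

```text
1.34 [637.6 110.7 197.1] [ 1.6  0.1 -1.9] 27.2 8.7
1.13 [654.9 104.6 197.1] [-0.1 -1.4 -3.2] 27.1 9.0
0.92 [670.7  95.  197.2] [-0.6 -2.2 -4.3] 27.4 9.4
0.72 [684.2  82.3 197.1] [-3.7 -2.6 -3.5] 27.2 9.8
0.51 [694.9  66.9 197.1] [-5.5 -2.3 -4.1] 27.1 10.2
0.3 [702.   50.1 197.1] [-6.2 -1.7 -3.2] 27.0 10.6
0.09 [705.6  32.5 197.1] [-5.8  0.9 -0.7] 27.1 11.0
```

```bash
cat > e.py <<'E'
from h import *
command_gripper(0,30); u=np.array([np.cos(.143),np.sin(.143),0]); p=np.array(get_obs()["eef_pos"])
for s in (15,35,52):
    print(movel(list(p+u*s),vel=40,max_force=40)); o=get_obs(); print(np.round(o["eef_pos"],1),np.round(o["contact_force"],1),round(o["gripper_width"]*88,1))
command_gripper(.75); p=np.array(get_obs()["eef_pos"]); movel([p[0],p[1],300],vel=200)
move_pose([545,3,400],down(.143-np.pi/2))
im,d=read_camera("wrist"); cv2.imwrite("pics/w2.png",im[:,:,::-1])
for t,lo,hi in (("panel_center",60,76),("vise",90,104)):
    for r in regions_of("wrist",t)[:2]:
        print("w",t,round(r["p"],2),rect(cloud(d,r["region"],"wrist"),lo,hi))
print([(np.round(r["xyz"]).tolist(),round(r["p"],2)) for t in ("jaw_edge","panel_center","lever_knob") for r in mark_of("wrist",t)[:2]])
o=get_obs(); print(o["clock"],o["joints"])
E
python3 e.py
```

```text
False
[719.9  35.7 197.1] [-4.3 -0.6 -2. ] 26.8
False
[739.9  38.6 197.1] [-4.3 -0.6 -2. ] 26.4
False
[756.9  41.  197.1] [-3.8  0.1 -1.6] 26.6
w panel_center 0.92 (5379, array([537.8,   2.2]), array([110.9, 159.9]), 8.3)
w panel_center 0.58 None
[([532.0, 4.0, 51.0], 0.6), ([236.0, 346.0, 16.0], 0.58)]
15.575 [-0.98613078  0.35322295  1.19070833  1.69924681 -0.33634909  1.32080106
 -1.15946236]
```

View pics/w2.png

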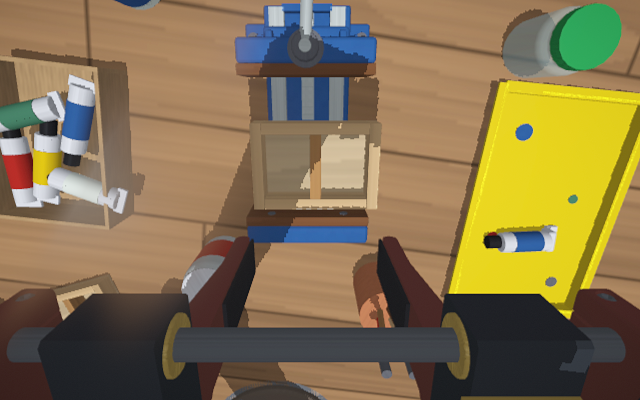

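The jaw is about 52 mm open, the lever is released and the panel still sits at its place. I'll grasp the brace and lift, and fit the tray from yellow rim pixels.

```bash
cat > f.py <<'E'
from h import *
for c in ("scene","side"):
    im,d=read_camera(c); h=cv2.cvtColor(im,cv2.COLOR_RGB2HSV)
    m=((h[...,0]>20)&(h[...,0]<35)&(h[...,1]>180)&(h[...,2]>90)).astype(np.uint8)
    n,l,s,_=cv2.connectedComponentsWithStats(m); 
    p=cloud(d,l==1+np.argmax(s[1:,4]),c); 
    for lo,hi in ((16,27),(-4,9)):
        q=p[(p[:,2]>lo)&(p[:,2]<hi)]; a=np.radians(3.2); 
        for _ in range(1):
            Rm=np.array([[np.cos(a),np.sin(a)],[-np.sin(a),np.cos(a)]]); w=q[:,:2]@Rm.T
            e=np.percentile(w,[1,99],axis=0); print(c,lo,len(q),e.round(),"ctr",(e.mean(0)@Rm).round(1),rect(p,lo,hi))
a=.143-np.pi/2; k=[537.8,2.2]
command_gripper(.7)
movel([*k,200],rot=down(a),vel=200)
print(movel([*k,122],vel=80,max_force=12))
command_gripper(0,35); o=get_obs(); print(o["gripper_width"]*88,o["grip_force"],o["contact_force"],o["eef_pos"])
movel([*k,270],vel=100); sleep(.2); o=get_obs(); print(o["gripper_width"]*88,o["grip_force"],o["contact_force"],o["clock"],o["joints"])
E
python3 f.py
```

```text
Traceback (most recent call last):
  File "f.py", line 11, in <module>
    e=np.percentile(w,[1,99],axis=0); print(c,lo,len(q),e.round(),"ctr",(e.mean(0)@Rm).round(1),rect(p,lo,hi))
IndexError: index -1 is out of bounds for axis 0 with size 0
```

```bash
python3 - <<'E'
s=open("f.py").read()
i=s.index("    n,l,s,_"); j=s.index("    for lo,hi")
s=s[:i]+"    p=cloud(d,m>0,c); p=p[(abs(p[:,0]-506)<220)&(abs(p[:,1]+340)<150)]\n"+s[j:]
open("f.py","w").write(s.replace("a=np.radians(3.2); ","a=np.radians(3.2);\n        if len(q)<20: print(c,lo,'none'); continue"))
E
python3 f.py
```

```text
scene 16 654 [[ 428. -473.]
 [ 665. -255.]] ctr [ 565.9 -332.8] (654, array([ 561.3, -333.6]), array([246.7, 224. ]), 3.1)
scene -4 2143 [[ 425. -462.]
 [ 647. -263.]] ctr [ 555.8 -331.8] (2143, array([ 546.9, -349.2]), array([274.9, 238.1]), 3.5)
side 16 2984 [[ 316. -474.]
 [ 663. -255.]] ctr [ 509.1 -336.4] (2984, array([ 510.2, -335.8]), array([349.9, 222.7]), 3.0)
side -4 7429 [[ 333. -464.]
 [ 649. -267.]] ctr [ 510.8 -337.5] (7429, array([ 516.7, -318.4]), array([361.4, 240.7]), 3.1)
False
13.818262063932428 35.00003278255463 [0.18870867 1.42143208 0.09612723] [537.79176816   2.48916744 122.01115602]
13.978511934735803 34.99921202659607 [ 0.02941012 -0.07810539 -3.18685514] 20.9417 [-0.89010325  0.46554656  1.08047386  1.89492723 -0.469463    1.06489524
 -1.04447314]
```

```bash
cat > g.py <<'E'
from h import *
t=[575.9,-334.3]; r=down(.055-np.pi/2)
movel([*t,270],rot=r,vel=130); sleep(.2); o=get_obs(); print(o["gripper_width"]*88,o["contact_force"],o["joints"],o["clock"])
movel([*t,125],vel=110)
im,d=read_camera("side"); cv2.imwrite("pics/s3.png",im[:,:,::-1])
print([(np.round(r["xyz"]).tolist(),round(r["p"],2)) for n in ("panel_center","tray","tube_center") for r in mark_of("side",n)[:2]])
E
python3 g.py
```

```text
14.072093855940501 [ 0.53510618  0.10646113 -3.0507892 ] [-0.13835493  0.67307264  0.95781463  1.56905233 -0.57764749  1.20546671
 -0.5868253 ] 23.9
[([234.0, 348.0, 15.0], 0.76), ([176.0, -335.0, 22.0], 0.67), ([508.0, -339.0, 2.0], 0.91), ([461.0, -324.0, 21.0], 0.82), ([361.0, 122.0, -3.0], 0.28)]
```

View pics/s3.png

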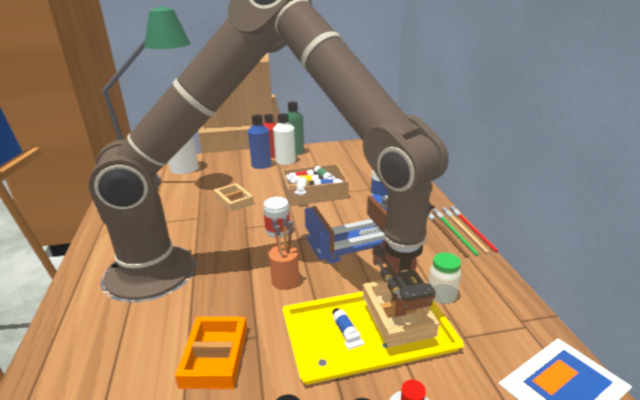

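The panel hangs level over the free side of the tray at (402,315), clear of the tube at (347,325) and the jar at (445,277). The tray mark (508,-339) confirms the target, so I'll set it down.

```bash
cat > i.py <<'E'
from h import *
p=get_obs()["eef_pos"]; x,y=p[0],p[1]
print(movel([x,y,93],vel=30,max_force=4)); sleep(.3); o=get_obs(); print(o["eef_pos"],o["contact_force"],o["grip_force"])
command_gripper(.4); sleep(.2)
movel([x,y,300],vel=120)
im,d=read_camera("side"); cv2.imwrite("pics/s4.png",im[:,:,::-1])
for n in ("panel_center","jar","brush_pot","varnish_tin","paint_bottle","jaw_edge"): print(n,[(np.round(r["xyz"]).tolist(),round(r["p"],2)) for r in mark_of("side",n)[:3]])
for r in regions_of("side","panel_center")[:3]:
    q=cloud(d,r["region"],"side"); 
    if abs(np.median(q[:,0])-576)<60: 
        print(rect(q,34,52)); q=q[(q[:,2]>38)&(q[:,2]<48)]; print(np.linalg.lstsq(np.c_[q[:,:2]-[576,-334],np.ones(len(q))],q[:,2],rcond=None)[0])
print(get_obs()["clock"])
E
python3 i.py
```

```text
True
[ 575.92441318 -334.2305001    95.01575128] [-1.23487514  0.01805633  4.44537261] 35.00140964984894
panel_center [([232.0, 348.0, 17.0], 0.96), ([576.0, -336.0, 24.0], 0.89), ([508.0, -336.0, 1.0], 0.67)]
jar [([721.0, -252.0, -0.0], 0.69), ([512.0, 343.0, 4.0], 0.48)]
brush_pot [([355.0, -118.0, 2.0], 0.74)]
varnish_tin [([361.0, 120.0, -3.0], 0.87), ([587.0, 19.0, 2.0], 0.35)]
paint_bottle [([726.0, 252.0, -2.0], 0.87)]
jaw_edge [([464.0, -325.0, 20.0], 0.66), ([642.0, 32.0, 99.0], 0.61)]
(1714, array([ 575.6, -334.3]), array([110.4, 163.5]), 3.0)
[8.35636497e-04 3.38746024e-03 4.41476576e+01]
29.7917
```

View pics/s4.png

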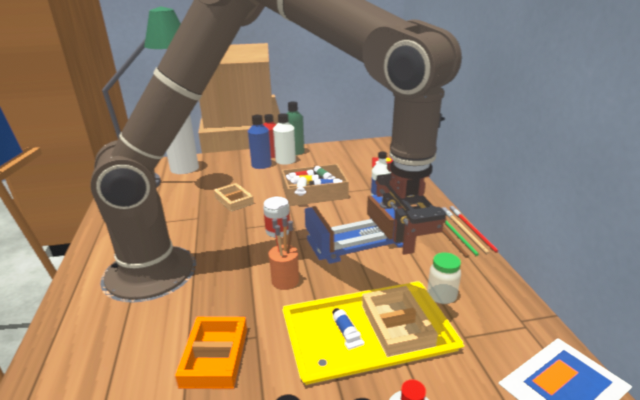

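The panel lies flat in the tray at (400,320), with its top at 44 mm and level. The jaw is about 52 mm open, and the bystanders have not moved.

```bash
python3 -c "
from cell import *
print(close_job())"
```

```text
the job is handed in; nothing more can be done
None
```

The panel lies flat and brace side up in the tray beside the tube, the vise is open about 52 mm with the lever released, the bottle, jar, brush pot and tin are where they started, and the job is handed in at about 30 s; no verdict was returned.

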